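Move the drying dishes on by one station

ROBOT

A 6-joint arm with a two-finger parallel gripper is mounted at the origin on the work surface. World frame = base frame: x ahead of the robot, y to its left, z up, the work surface at z = 0. Lengths are in m, angles in degrees, forces in N, time in s.
With the tool pointing down it reaches from about 0.3 to 0.75 m from the base axis. Payload 8.5 kg.
Tool frame: the origin (TCP) lies midway between the tips of the shut fingers; the grasp point (between the pads) lies 19 mm behind it; z points along the fingers, y is the direction in which the jaws open and shut (so a half turn about z gives the same grasp; the last joint's range is limited). The gripper opens to 85 mm and grips with 20 to 120 N. Pads are 22 mm wide; open, the fingers measure 114 mm over their backs; the gripper's body (76 mm by 85 mm) begins 54 mm behind the grasp point. The pads swing forward as they close: fully open they stand 13 mm farther back than shut.
Start: joints at [-82.351, 21.807, 74.336, -0, 83.858, -12.336], TCP at [0.188, -0.517, 0.231] pointing down, gripper open.
Joint ranges: [-178.18, 178.18], [-50.72, 133.34], [12.68, 142.11], [-81.47, 261.47], [9.98, 163.14], [-165.26, 165.26]. Speed limits (degrees/s): [136.94, 136.94, 180, 180, 180, 180].

INTERFACE

Orientations are given as a 3x3 rotation matrix whose columns are the frame's x, y, z axes.
In Python, from rig import env, viewer, ticket gives the robot as it stands. The module is installed in compiled form; this text tells all that it offers.
- The arm moves only by the shell command python3 -m pendant 'ROWS' [FORCE]. ROWS is JSON, a list of rows, each a list of 3 entries, a list of its own where there are three numbers: the shift along the world's x, y, z in mm, then the turn about the world's z in rad, then the opening, from -1 (shut) to 1 (fully open). A call has 1 to 12 rows; each row shifts and turns the pose as measured when the row begins; what a row does not reach is not made up. A row lasts 1/8 s, in which the tool goes at most 62.5 mm and 10.7 degrees, less where a joint would pass 70% of its speed; a pose out of reach is approached as far as the arm can. A call with a gripper value outside its range is refused whole. The fingers move at their own pace and stop on an object; FORCE is the grip in N (left out, the last holds). Time passes only in rows, so rows that do not move let the fingers close. It gives the time, the measured TCP pose, the force and the opening at its end, in the units of the state.
- env.observe(): the state, without advancing time (a new reading comes with each control period).
- viewer.get_image(name): name is "scene" or "side" or "wrist"; returns (picture, depth): 480x640x3 uint8, red, green, blue; 480x640 float32, m along the optical axis (not along the pixel's ray), 0 where there is no reading.
- viewer.camera_params(name): a dict with "fx", "fy", "cx", "cy" (pixels), "rvec" (rotation vector, rad) and "tvec" (3), from world to camera coordinates, as OpenCV has them; the wrist camera has in their place "T_tool_cam" (4x4, takes a point from camera to tool coordinates, whose origin is the TCP and whose axes are the flange's). Camera axes: x right, y down, z forward; pixel columns grow to the right and rows downward; lengths in m; the calibration is good to about 2 mm. The wrist camera is an equidistant fisheye: a pixel r from the principal point sees the ray r / f radians off the axis. A picture is of the moment at which its call begins: read the wrist's pose just before it. camera_params takes no time and is no camera call.
- ticket.close_job(): hands the job in, once; it reports no verdict.
The state is a dict: "time_s": time; "q": joint angles; "qvel": joint speeds; "joint_efforts": joint torques, N m; "position": TCP position; "tool_rot": TCP orientation; "ft_force": force on the tool from outside, world axes, zero at the start; "wrist_torque": the same for the moment, N m; "grip_width": finger opening in m.
Only numpy, scipy, OpenCV 4.12 (cv2) and the standard library are available. Lean on these libraries where they do the work, as an engineer would, in place of code of your own. Each camera call takes 0.05 s, during which the arm holds its last target. There are 200 camera calls.

TASK

We are drying samples to constant mass, and every dish now moves on one station: the aluminium tin from the oven tray goes into the desiccator, the lidded porcelain crucible from the desiccator goes on the balance, and the glass weighing bottle from the balance goes back on the oven tray, each standing in the middle of its new place. All three places are taken, but the cork mat is free for setting a dish aside while you change them over. Keep the dishes upright, set them down without dropping them, and leave the small open crucibles and the beaker where they are.

Things in the scene. Friction and masses are not known exactly. Their poses are not given: they have to be found in the camera images.
- tin: Round aluminium moisture tin with its lid pressed on (one rigid piece): 56 mm diameter, 30 mm tall, straight sides, flat top, 35 to 60 g. Origin: centre of its underside; z up its axis. At the start it stands on the oven tray.
- crucible: White porcelain crucible with its lid on (one rigid piece): straight round band 44 mm in diameter from 20 to 46 mm above its foot (grip it there), narrowing below to a foot of 32 mm; small lid knob (12 mm wide) up to 58 mm. 45 to 80 g. Origin: centre of its underside; z up its axis. At the start it stands on the desiccator's plate.
- weighing_bottle: Small tall weighing bottle of brown glass with its glass lid on (one rigid piece): straight round body 36 mm in diameter up to 50 mm, lid knob (15 mm wide) up to 68 mm. 45 to 80 g. Origin: centre of its underside; z up its axis. At the start it stands on the balance pan.
- oven_tray: Shallow stainless tray with vent holes, 210 mm (its x) by 200 mm (its y); the floor is 10 mm above the bench, the thin rim 22 mm above the bench. Fixed to the bench; may be turned up to 6 degrees. Origin: on the bench surface right under the middle of the tray; the place for a dish is the middle of the tray. Two small open crucibles stand near its far corners.
- balance: Grey laboratory balance, 172 mm wide and 225 mm deep, with display and keys on the side towards the robot (its -x, reaching 144 mm from the origin) and a round steel pan 112 mm in diameter whose top is 62 mm above the bench; the housing round it is 48 mm high. The pan does not move. Fixed to the bench; may be turned up to 6 degrees. Origin: on the bench surface right under the middle of the pan.
- desiccator: Glass desiccator bowl, lid off: round flange 192 mm in diameter, its rim 99 mm above the bench; inside it a white round porcelain plate with a circle of holes, 158 mm in diameter, top 94 mm above the bench. Fixed to the bench; may be turned up to 6 degrees. Origin: on the bench surface right under the middle of the plate. A dish stands in the middle of the plate.
- mat: Free spot: flat square cork mat, 130 by 130 mm, 8 mm thick, empty at the start. Fixed to the bench; may be turned up to 6 degrees. Origin: on the bench surface right under the middle of the mat. The four places (tray, balance, desiccator, mat) swap positions from start to start.
- small_crucible_a: Bystander: small open porcelain crucible without lid, 32 mm in diameter, 28 mm tall, loose on the oven tray near its far left corner (about 64 mm to +x and 64 mm to +y of the tray's middle). Origin: centre of its underside.
- small_crucible_b: Bystander: the same small open crucible near the tray's far right corner (about 64 mm to +x and 64 mm to -y of the tray's middle). Origin: centre of its underside.
- beaker: Bystander: clear plastic beaker, 72 mm in diameter, 95 mm tall, loose on the bench behind the four places. Origin: centre of its underside.

How it is judged (in metres and radians):
At the end, for the whole second after the job is handed in: The tin stands on the desiccator's plate, the lidded crucible on the balance pan and the weighing bottle on the floor of the oven tray, each within 15 mm of the middle of that place, at the height of its seat (4 mm), upright (within 0.08 rad), released and at rest (horizontal distance between tin and desiccator below 0.015 m and z of tin in the frame of desiccator between 0.09 and 0.098 m and angle between each of tin, crucible, weighing_bottle's own z axis and vertical below 0.08 rad and linear speed of each of tin, crucible, weighing_bottle below 0.02 m/s and angular speed of each of tin, crucible, weighing_bottle below 0.2 rad/s and horizontal distance between crucible and balance below 0.015 m and z of crucible in the frame of balance between 0.058 and 0.066 m and horizontal distance between weighing_bottle and oven_tray below 0.015 m and z of weighing_bottle in the frame of oven_tray between 0.006 and 0.014 m); the robot touches nothing.
It fails at once if a dish is tipped by more than about 30 degrees (angle between any of tin, crucible, weighing_bottle's own z axis and vertical above 0.52 rad).
It fails at once if a dish is dropped: out of the fingers and falling faster than 0.6 m/s (a drop of about 18 mm) ((contact force between tin and the fingers below 0.02 N and linear speed of tin above 0.6 m/s) or (contact force between crucible and the fingers below 0.02 N and linear speed of crucible above 0.6 m/s) or (contact force between weighing_bottle and the fingers below 0.02 N and linear speed of weighing_bottle above 0.6 m/s)).
It fails at once if a small open crucible or the beaker is moved more than 15 mm (distance of any of small_crucible_a, small_crucible_b, beaker from where it was at the start of the episode above 0.015 m).
It also fails if it takes over 118 s, if anything falls off the work surface, if the arm or the gripper's body presses on something with over 40 N, if the wrist force passes 120 N, or if a joint passes its speed limit or range.

## Working session

There is one attempt and no reset: what is moved stays moved. The work goes in short steps, Python scripts to look and compute and a shell command to move; the robot and the scene stay as the last step left them, time stands still between calls to the robot, and variables do not carry over. Pictures are saved under pics/ and viewed, about 12 in all and at most 16, crops included, and the job is handed in when it is done.

```bash
mkdir -p pics; cat > h.py <<'E'
import numpy as np, cv2
from rig import env, viewer
def cam(n):
    p=viewer.camera_params(n); K=np.array([[p['fx'],0,p['cx']],[0,p['fy'],p['cy']],[0,0,1.]])
    R,_=cv2.Rodrigues(np.array(p['rvec'],float)); return K,R,np.array(p['tvec'],float).ravel()
def world(n,depth):
    K,R,t=cam(n); v,u=np.mgrid[:480,:640]
    P=np.stack([(u-K[0,2])/K[0,0]*depth,(v-K[1,2])/K[1,1]*depth,depth],-1)
    return (P-t)@R
def onplane(n,uv,z):
    K,R,t=cam(n); uv=np.atleast_2d(np.array(uv,float)); d=np.c_[(uv[:,0]-K[0,2])/K[0,0],(uv[:,1]-K[1,2])/K[1,1],np.ones(len(uv))]@R
    c=-R.T@t; return c+d*((z-c[2])/d[:,2])[:,None]
E
python3 - <<'E'
from h import *
s=env.observe(); print(s['time_s'],s['position'],s['tool_rot'],s['grip_width'])
for n in('scene','side'):
    im,d=viewer.get_image(n); cv2.imwrite(f'pics/{n}0.png',im[...,::-1]); np.savez(f'{n}0.npz',im=im,d=d)
    K,R,t=cam(n); print(n,K[0,0],-R.T@t,R[2],(d>0).mean())
print(viewer.camera_params('wrist'))
E
```

```text
0.0 [ 0.18793495 -0.51656956  0.23068441] [[ 9.39781516e-01  3.41775739e-01 -2.15515184e-04]
 [ 3.41775669e-01 -9.39780383e-01  1.49127702e-03]
 [ 3.07145364e-04 -1.47513243e-03 -9.99998865e-01]] 0.08574654492807458
scene 454.14811603018705 [ 1.16916025 -0.38402012  0.78765958] [-0.56800067  0.40853259 -0.71447628] 0.9961328125
side 503.9176234639974 [0.53380688 0.67611009 0.93131511] [ 0.09316676 -0.61579907 -0.78237553] 0.9960774739583333
{'fx': 371.64829954431775, 'fy': 371.64829954431775, 'cx': 319.81849364463176, 'cy': 243.14128394795563, 'T_tool_cam': array([[ 1.51918307e-03, -9.64094627e-01, -2.65554592e-01,
         6.67822938e-02],
       [ 9.99998441e-01,  1.22575773e-03,  1.27067758e-03,
        -2.82940950e-04],
       [-8.99547835e-04, -2.65556109e-01,  9.64094987e-01,
        -1.42043887e-01],
       [ 0.00000000e+00,  0.00000000e+00,  0.00000000e+00,
         1.00000000e+00]])}
```

View pics/scene0.png

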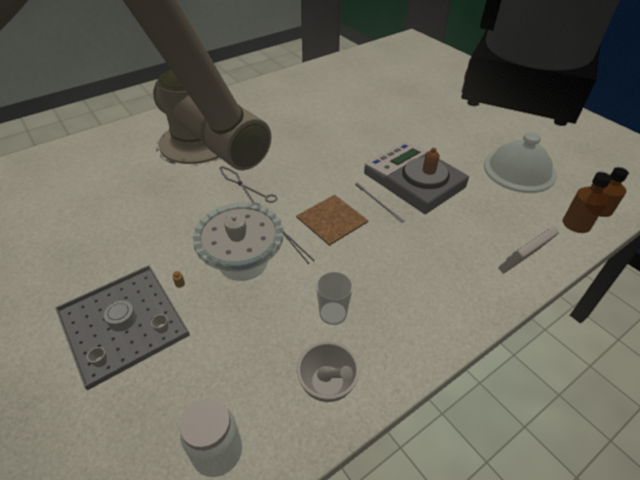

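View pics/side0.png

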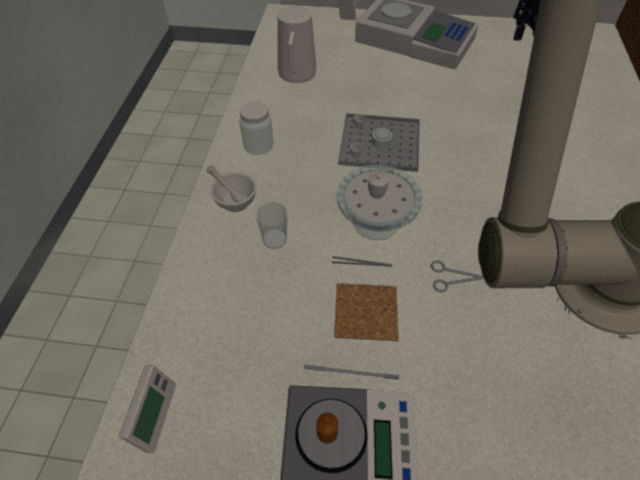

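The scene picture shows the tray with the tin (118,315), desiccator with crucible (237,232), mat (332,219), balance with bottle (427,170) and the beaker (334,297). The side picture agrees: tin (382,135), crucible (377,185), mat (366,311), pan (332,434). A second grey device at the back is not part of the job. I'll measure from depth bands in both views.

```bash
python3 - <<'E'
from h import *
seeds={'tray':{'scene':(118,325),'side':(381,143)},'des':{'scene':(237,232),'side':(379,195)},'mat':{'scene':(332,219),'side':(366,311)},'bal':{'scene':(427,170),'side':(332,434)},'beaker':{'scene':(334,297),'side':(272,225)}}
H=dict(tray=.012,des=.094,mat=.008,bal=.062,beaker=.095)
bands=dict(tray=[(.017,.026,.16),(.034,.045,.05)],des=[(.0965,.103,.13),(.130,.144,.05)],mat=[(.004,.014,.1)],bal=[(.056,.066,.075),(.105,.116,.05)],beaker=[(.02,.1,.06)])
for n in('scene','side'):
    f=np.load(n+'0.npz'); W=world(n,f['d']); hsv=cv2.cvtColor(f['im'],cv2.COLOR_RGB2HSV)
    for k in seeds:
        c=onplane(n,seeds[k][n],H[k])[0]
        r=np.hypot(W[...,0]-c[0],W[...,1]-c[1])
        for lo,hi,rad in bands[k]:
            m=(W[...,2]>lo)&(W[...,2]<hi)&(r<rad)
            if m.sum()<5: print(n,k,'few',c); continue
            P=W[m]; xy=(P[:,:2]*1000).astype(np.float32)
            (ec,er)=cv2.minEnclosingCircle(xy); ra=cv2.minAreaRect(xy)
            print(n,k,(lo,hi),m.sum(),'seed',(c[:2]*1000).round(),'circ',np.round(ec,1),round(er,1),'rect',np.round(ra[0],1),np.round(ra[1],1),round(ra[2],1),'zmed',P[:,2].mean().round(4))
    # mat by colour
    m=cv2.inRange(hsv,(5,90,60),(20,200,220)); cs,_=cv2.findContours(m,0,2); b=max(cs,key=cv2.contourArea)
    ra=cv2.minAreaRect((onplane(n,b[:,0],.008)[:,:2]*1000).astype(np.float32)); print(n,'mat colour',ra)
E
```

```text
scene tray (0.017, 0.026) 1225 seed [ 522. -412.] circ [ 518.2 -401. ] 146.7 rect [ 516.7 -380.4] [246.3 215.8] 89.9 zmed 0.0214
scene tray (0.034, 0.045) 560 seed [ 522. -412.] circ [ 513.7 -402. ] 29.4 rect [ 514.  -400.4] [54.  57.5] 71.9 zmed 0.0405
scene des (0.0965, 0.103) 1724 seed [ 505. -122.] circ [ 510.1 -120.6] 99.5 rect [ 511.1 -122.4] [192.  194.5] 83.2 zmed 0.0993
scene des (0.13, 0.144) 280 seed [ 505. -122.] circ [ 516.9 -127.8] 23.0 rect [ 516.8 -128.9] [42.6 42.6] 58.9 zmed 0.1399
scene mat (0.004, 0.014) 1942 seed [519. 125.] circ [517.4 123.4] 97.4 rect [513.1 124.2] [184.7 178.1] 18.3 zmed 0.0088
scene bal (0.056, 0.066) 695 seed [558. 404.] circ [555.1 402.8] 57.7 rect [557.9 400.1] [108.5 107.9] 27.0 zmed 0.0629
scene bal (0.105, 0.116) 73 seed [558. 404.] circ [564.  403.2] 18.0 rect [566.1 401. ] [34.5 26.1] 44.7 zmed 0.1111
scene beaker (0.02, 0.1) 1302 seed [765. -57.] circ [742.5 -39.7] 36.7 rect [744.3 -40.9] [69.9 67.3] 52.7 zmed 0.0629
scene mat colour ((515.4078979492188, 126.76632690429688), (129.0069122314453, 129.1668701171875), 4.12670373916626)
s
[... 388 characters left out ...]
13, 0.144) 247 seed [ 510. -123.] circ [ 516.6 -127.4] 23.9 rect [ 516.3 -126.5] [46.  42.6] 69.6 zmed 0.1393
side mat (0.004, 0.014) 3362 seed [514. 131.] circ [513.2 130.7] 98.1 rect [515.5 133.5] [179.7 188.3] 32.0 zmed 0.0079
side bal (0.056, 0.066) 2943 seed [554. 407.] circ [557. 404.] 56.4 rect [556.8 404.2] [110.9 110.8] 39.6 zmed 0.062
side bal (0.105, 0.116) 186 seed [554. 407.] circ [562.7 407.1] 18.3 rect [563.2 407.4] [34.5 34.5] 24.1 zmed 0.1131
side beaker (0.02, 0.1) 663 seed [734.  -4.] circ [742.2 -35.7] 36.1 rect [741.6 -30.9] [71.1 58.1] 11.0 zmed 0.0647
side mat colour ((514.4105224609375, 130.41322326660156), (127.83695983886719, 129.95123291015625), 4.0411529541015625)
```

```bash
python3 -m pendant '[[[33,39,2],-0.035,1],[[33,39,2],-0.035,1],[[33,39,2],-0.035,1],[[33,39,2],-0.035,1],[[33,39,2],-0.035,1],[[33,39,2],-0.035,1],[[33,39,2],-0.035,1],[[33,39,2],-0.035,1],[[33,39,2],-0.035,1],[[33,39,2],-0.035,1]]' 40
```

```text
time_s: 1.35
position: [0.5238, -0.1145, 0.248]
tool_rot: [[1.0, -0.019, -0.002], [-0.019, -1.0, 0.007], [-0.002, -0.007, -1.0]]
ft_force: [0.5, -1.2, -0.6]
grip_width: 0.0856
```

```bash
cat >> h.py <<'E'
def wrist(name=None):
    s=env.observe(); im,d=viewer.get_image('wrist'); p=viewer.camera_params('wrist')
    if name: cv2.imwrite(f'pics/{name}.png',im[...,::-1])
    v,u=np.mgrid[:480,:640]; x=(u-p['cx'])/p['fx']; y=(v-p['cy'])/p['fy']; r=np.hypot(x,y)+1e-9
    d=np.where((d>0)&(r<1.3),d,np.nan); k=np.tan(np.minimum(r,1.3))/r
    P=np.stack([x*k*d,y*k*d,d],-1); T=np.array(p['T_tool_cam'])
    P=P@T[:3,:3].T+T[:3,3]; W=P@np.array(s['tool_rot']).T+np.array(s['position'])
    return s,im,W
def circ(W,c,rad,lo,hi):
    m=(W[...,2]>lo)&(W[...,2]<hi)&(np.hypot(W[...,0]-c[0],W[...,1]-c[1])<rad)
    m=cv2.morphologyEx(m.astype(np.uint8),cv2.MORPH_OPEN,np.ones((3,3)))>0
    if m.sum()<5: return 'few'
    P=W[m]; e,r=cv2.minEnclosingCircle((P[:,:2]*1000).astype(np.float32)); return m.sum(),'centre',np.round(e,1),'r',round(r,1),'z',(np.median(P[:,2])*1000).round(1)
E
python3 -m pendant '[[[-7,-13,0],0.019,1],[[0,0,0],0,1],[[0,0,0],0,1]]'
python3 - <<'E'
from h import *
s,im,W=wrist('w1'); print(s['position'])
print(circ(W,(.517,-.128),.035,.13,.146)); print(circ(W,(.517,-.128),.035,.148,.158)); print(circ(W,(.511,-.121),.13,.096,.103)); print(circ(W,(.511,-.121),.085,.090,.096))
E
```

```text
time_s: 1.72
position: [0.5181, -0.1241, 0.2469]
tool_rot: [[1.0, 0.005, -0.003], [0.005, -1.0, 0.008], [-0.003, -0.008, -1.0]]
ft_force: [0.5, -0.7, 0.3]
grip_width: 0.0852
[ 0.51809347 -0.12406516  0.24690954]
(np.int64(2779), 'centre', array([ 515.8, -128.6]), 'r', 22.3, 'z', np.float64(140.3))
(np.int64(223), 'centre', array([ 515.8, -128.3]), 'r', 6.0, 'z', np.float64(150.8))
(np.int64(12225), 'centre', array([ 509.5, -122.6]), 'r', 97.1, 'z', np.float64(98.4))
(np.int64(24284), 'centre', array([ 507.7, -122.5]), 'r', 80.9, 'z', np.float64(93.4))
```

View pics/w1.png

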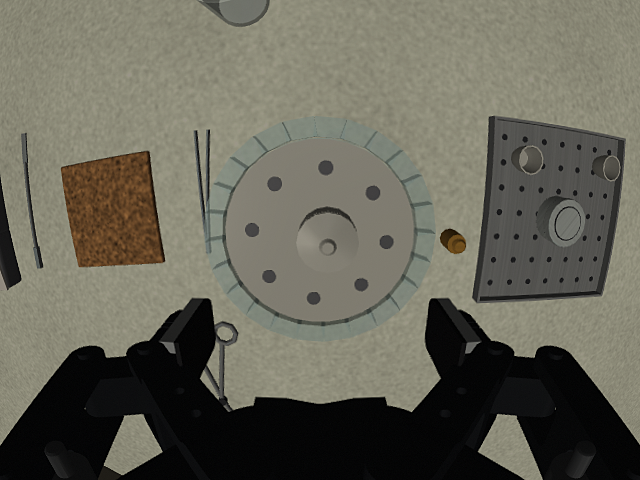

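The wrist view shows the crucible's knob at (328,247) between the fingers and the desiccator ring round it. The fitted sizes (radii 22.3, 6.0 and 97 mm) match the given ones. Next, descend and grip.

```bash
python3 -m pendant '[[[-2,-4,-20],-0.005,1],[[0,0,-40],0,1],[[0,0,-40],0,1],[[0,0,-30],0,1],[[0,0,-10],0,1],[[0,0,0],0,1]]' 40
```

```text
time_s: 2.52
position: [0.5157, -0.1301, 0.1049]
tool_rot: [[1.0, -0.006, 0.001], [-0.006, -1.0, 0.006], [0.001, -0.006, -1.0]]
ft_force: [-0.2, -0.2, 0.8]
grip_width: 0.0851
```

```bash
python3 -m pendant '[[[0,2,-2],0,-1],[[0,0,0],0,-1],[[0,0,0],0,-1],[[0,0,0],0,-1],[[0,0,0],0,-1],[[0,0,0],0,-1],[[0,0,0],0,-1],[[0,0,0],0,-1]]' 40
```

```text
time_s: 3.52
position: [0.5169, -0.1285, 0.1057]
tool_rot: [[1.0, -0.006, 0.005], [-0.006, -1.0, 0.004], [0.005, -0.004, -1.0]]
ft_force: [-0.1, 0.5, -0.3]
grip_width: 0.0429
```

```bash
python3 -m pendant '[[[0,0,20],0,-1],[[0,0,35],0,-1],[[0,5,20],0,-1],[[0,30,0],0,-1],[[0,50,0],0,-1],[[0,55,0],0,-1],[[0,55,0],0,-1],[[0,40,-10],0,-1],[[0,18,-20],0,-1],[[0,0,-20],0,-1],[[0,0,0],0,-1]]'
```

```text
time_s: 4.9
position: [0.5157, 0.1325, 0.132]
tool_rot: [[1.0, -0.007, 0.007], [-0.007, -1.0, 0.005], [0.007, -0.005, -1.0]]
ft_force: [0.3, -0.6, -0.9]
grip_width: 0.0434
```

```bash
python3 -m pendant '[[[0,-3,-35],0,-1],[[0,0,-35],0,-1],[[0,0,-20],0,-1],[[0,0,-12],0,-1],[[0,0,-4],0,-1],[[0,0,0],0,-1]]'
```

```text
time_s: 5.65
position: [0.5195, 0.1281, 0.0284]
tool_rot: [[1.0, -0.01, 0.017], [-0.01, -1.0, 0.005], [0.017, -0.005, -1.0]]
ft_force: [-0.1, 0.5, -1.2]
grip_width: 0.0428
```

```bash
python3 -m pendant '[[[0,0,-5],0,-1],[[0,0,-3],0,-1],[[0,0,-1],0,-1],[[0,0,0],0,-1]]'
```

```text
time_s: 6.15
position: [0.5203, 0.1282, 0.0202]
tool_rot: [[1.0, -0.009, 0.02], [-0.01, -1.0, 0.005], [0.019, -0.005, -1.0]]
ft_force: [-0.2, 0.2, 0.2]
grip_width: 0.0431
```

```bash
python3 -m pendant '[[[0,0,-1],0,-1],[[0,0,0],0,0.2],[[0,0,0],0,1],[[0,0,0],0,1],[[0,0,0],0,1],[[0,0,0],0,1],[[0,0,20],0,1],[[0,0,45],0,1],[[0,0,50],0,1],[[0,-40,40],0,1],[[0,-60,10],0,1],[[0,-60,0],0,1]]'
python3 - <<'E'
from h import *
s,im,W=wrist('w2'); print(s['position'],s['tool_rot'])
print('cruc',circ(W,(.519,.128),.035,.044,.060)); print('des plate',circ(W,(.511,-.121),.085,.090,.096)); print('flange',circ(W,(.511,-.121),.13,.096,.103))
E
```

```text
time_s: 7.65
position: [0.5192, -0.0329, 0.19]
tool_rot: [[1.0, -0.002, 0.02], [-0.002, -1.0, 0.003], [0.02, -0.004, -1.0]]
ft_force: [0.8, -0.3, -0.6]
grip_width: 0.0854
[ 0.5192203  -0.03286073  0.19000055] [[ 0.99978816 -0.00235207  0.02044765]
 [-0.00242348 -0.99999105  0.00346822]
 [ 0.0204393  -0.00351704 -0.99978491]]
cruc (np.int64(1761), 'centre', array([519.7, 127.7]), 'r', 22.5, 'z', np.float64(54.1))
des plate (np.int64(31920), 'centre', array([ 508.4, -123.7]), 'r', 80.8, 'z', np.float64(93.5))
flange (np.int64(14412), 'centre', array([ 509.4, -123. ]), 'r', 97.4, 'z', np.float64(98.4))
```

```bash
python3 -m pendant '[[[0,-50,3],0,1],[[0,-55,2],0,1],[[-1,-55,0],0,1],[[-1,-55,0],0,1],[[-1,-55,0],0,1],[[-1,-50,0],0,1],[[-1,-35,0],0,1],[[0,-8,0],0,1],[[0,0,0],0,1]]'
python3 - <<'E'
from h import *
s,im,W=wrist('w3'); print(s['position'],s['tool_rot'])
print('tin',circ(W,(.515,-.4),.04,.034,.045))
m=(W[...,2]>.0165)&(W[...,2]<.026)&(abs(W[...,0]-.517)<.14)&(abs(W[...,1]+.402)<.13)
m=cv2.morphologyEx(m.astype(np.uint8),cv2.MORPH_OPEN,np.ones((2,2)))>0
print(cv2.minAreaRect((W[m][:,:2]*1000).astype(np.float32)))
E
```

```text
time_s: 8.82
position: [0.5115, -0.415, 0.1934]
tool_rot: [[1.0, -0.01, 0.02], [-0.011, -1.0, 0.003], [0.019, -0.003, -1.0]]
ft_force: [0.2, 0.6, -0.3]
grip_width: 0.0856
[ 0.51152377 -0.41500338  0.1933518 ] [[ 0.99975496 -0.0104677   0.01950481]
 [-0.01052513 -0.99994056  0.00284443]
 [ 0.01947388 -0.00304902 -0.99980572]]
tin (np.int64(3508), 'centre', array([ 513.5, -401.4]), 'r', 28.1, 'z', np.float64(39.8))
((510.691650390625, -389.969970703125), (223.3054656982422, 244.51055908203125), 0.4793054163455963)
```

View pics/w3.png

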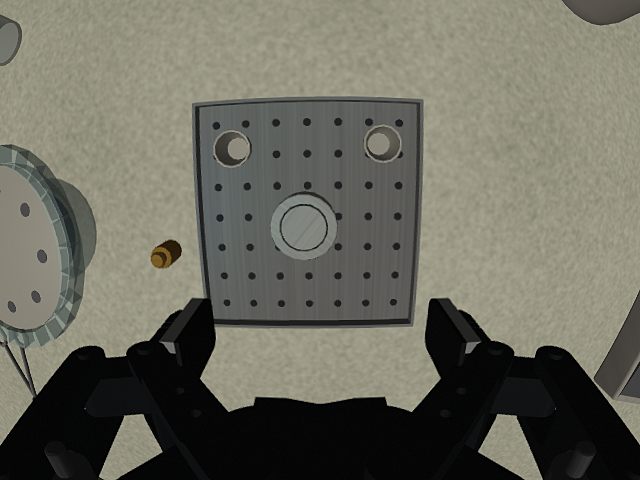

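The tin is centred at (513.6,-401.2) (pixel (304,227), r 28.1), and the small crucibles at (232,148) and (383,143) are well clear of the fingers. The rim rectangle fit was contaminated, so I'll take the tray middle from its rim corners by ray.

```bash
python3 - <<'E'
from h import *
p=viewer.camera_params('wrist'); T=np.array(p['T_tool_cam'])
R=np.array([[0.99975496,-0.0104677,0.01950481],[-0.01052513,-0.99994056,0.00284443],[0.01947388,-0.00304902,-0.99980572]]); t=np.array([.51152377,-.41500338,.1933518])
uv=np.array([[193,103],[422,99],[412,326],[206,326]],float); q=(uv-[p['cx'],p['cy']])/p['fx']; r=np.linalg.norm(q,axis=1)
d=np.c_[q/r[:,None]*np.sin(r)[:,None],np.cos(r)]@T[:3,:3].T@R.T; c=R@T[:3,3]+t
X=c+d*((.022-c[2])/d[:,2])[:,None]; print(X.round(4),X.mean(0)); print(np.linalg.norm(X-np.roll(X,1,0),axis=1))
E
python3 -m pendant '[[[2,12,-15],0.010,1],[[0,2,-45],0,1],[[0,0,-45],0,1],[[0,0,-35],0,1],[[0,0,-18],0,1],[[0,0,-6],0,1],[[0,0,0],0,1]]'
```

```text
[[ 0.6218 -0.3057  0.022 ]
 [ 0.6217 -0.503   0.022 ]
 [ 0.4123 -0.5027  0.022 ]
 [ 0.4128 -0.3026  0.022 ]] [ 0.51715833 -0.4034931   0.022     ]
[0.20894554 0.19728145 0.20944024 0.20003796]
time_s: 9.75
position: [0.5166, -0.3902, 0.0291]
tool_rot: [[1.0, 0.011, 0.023], [0.011, -1.0, 0.001], [0.023, -0.001, -1.0]]
ft_force: [-0.4, 0.0, 0.3]
grip_width: 0.0853
```

```bash
python3 -m pendant '[[[-2,-8,0],-0.01,1],[[0,-1,0],0,1],[[0,0,0],0,1],[[0,0,0],0,1]]'
```

```text
time_s: 10.25
position: [0.5153, -0.4005, 0.0319]
tool_rot: [[1.0, -0.0, 0.026], [-0.0, -1.0, -0.003], [0.026, 0.003, -1.0]]
ft_force: [0.1, 0.5, -1.0]
grip_width: 0.0854
```

```bash
python3 -m pendant '[[[-1,0,-12],0,1],[[0,0,-7],0,1],[[0,0,-3],0,1]]'
```

```text
time_s: 10.62
position: [0.514, -0.4003, 0.0081]
tool_rot: [[1.0, -0.0, 0.025], [-0.0, -1.0, -0.002], [0.025, 0.002, -1.0]]
ft_force: [0.6, 0.7, -0.1]
grip_width: 0.0856
```

```bash
python3 -m pendant '[[[0,-1,2],0,-1],[[0,0,0],0,-1],[[0,0,0],0,-1],[[0,0,0],0,-1],[[0,0,0],0,-1],[[0,0,0],0,-1]]' 40
```

```text
time_s: 11.38
position: [0.5142, -0.4015, 0.0106]
tool_rot: [[1.0, 0.0, 0.026], [0.0, -1.0, -0.002], [0.026, 0.002, -1.0]]
ft_force: [-0.2, -0.2, -0.6]
grip_width: 0.0548
```

```bash
python3 -m pendant '[[[0,0,15],0,-1],[[0,0,45],0,-1],[[0,0,50],0,-1],[[0,20,35],0,-1],[[0,45,0],0,-1],[[0,55,0],0,-1],[[-1,55,0],0,-1],[[-1,50,0],0,-1],[[-1,30,0],0,-1],[[0,12,0],0,-1],[[0,3,0],0,-1],[[0,0,0],0,-1]]'
```

```text
time_s: 12.88
position: [0.5104, -0.1255, 0.1715]
tool_rot: [[0.999, -0.002, 0.037], [-0.002, -1.0, -0.011], [0.037, 0.011, -0.999]]
ft_force: [-0.5, -0.7, -1.3]
grip_width: 0.0547
```

```bash
python3 -m pendant '[[[0,3,-25],0,-1],[[0,0,-25],0,-1],[[0,0,-13],0,-1],[[0,0,-6],0,-1],[[0,0,0],0,-1]]'
```

```text
time_s: 13.5
position: [0.5116, -0.1273, 0.1013]
tool_rot: [[0.999, -0.008, 0.04], [-0.007, -1.0, -0.013], [0.04, 0.013, -0.999]]
ft_force: [-0.5, -0.1, -0.5]
grip_width: 0.0545
```

```bash
python3 -m pendant '[[[-1,5,-2],0.008,-1],[[0,0,-3],0,-1],[[0,0,-1],0,-1],[[0,0,0],0,-1]]'
```

```text
time_s: 14.0
position: [0.5112, -0.1222, 0.0965]
tool_rot: [[0.999, 0.001, 0.043], [0.002, -1.0, -0.014], [0.043, 0.014, -0.999]]
ft_force: [-0.2, -0.6, -0.7]
grip_width: 0.0548
```

```bash
python3 -m pendant '[[[0,0,-2],0,-1],[[0,0,0],0,-0.1],[[0,0,0],0,1],[[0,0,0],0,1],[[0,0,0],0,1],[[0,0,20],0,1],[[0,0,45],0,1],[[0,15,45],0,1],[[5,50,0],0,1],[[8,55,0],0,1]]'
python3 - <<'E'
from h import *
s,im,W=wrist('w4'); print(s['position'],s['tool_rot'])
print('tin',circ(W,(.511,-.121),.04,.114,.132)); print('des plate',circ(W,(.511,-.121),.085,.090,.096)); print('flange',circ(W,(.511,-.121),.13,.096,.103))
E
```

```text
time_s: 15.25
position: [0.5242, -0.0023, 0.2079]
tool_rot: [[0.999, -0.005, 0.043], [-0.005, -1.0, -0.014], [0.043, 0.014, -0.999]]
ft_force: [-0.1, -0.1, -0.4]
grip_width: 0.0853
[ 0.52417589 -0.00227373  0.20789606] [[ 0.99904564 -0.00534993  0.0433496 ]
 [-0.00475447 -0.99989309 -0.01382772]
 [ 0.04341894  0.01360841 -0.99896427]]
tin (np.int64(4314), 'centre', array([ 510.8, -122.3]), 'r', 28.5, 'z', np.float64(123.9))
des plate (np.int64(20155), 'centre', array([ 508.7, -123.9]), 'r', 81.1, 'z', np.float64(93.5))
flange (np.int64(11569), 'centre', array([ 509.3, -122.7]), 'r', 97.5, 'z', np.float64(98.4))
```

```bash
python3 -m pendant '[[[5,45,0],0,1],[[5,55,0],0,1],[[5,55,0],0,1],[[5,55,0],0,1],[[5,55,0],0,1],[[5,55,0],0,1],[[5,40,0],0,1],[[4,20,0],0,1],[[0,5,0],0,1]]'
python3 - <<'E'
from h import *
s,im,W=wrist('w5'); print(s['position'],s['tool_rot'][:,2])
print('body',circ(W,(.563,.405),.035,.104,.118)); print('knob',circ(W,(.563,.405),.03,.122,.135)); print('pan',circ(W,(.556,.403),.075,.057,.067))
E
```

```text
time_s: 16.42
position: [0.5624, 0.4028, 0.2065]
tool_rot: [[0.999, 0.001, 0.044], [0.002, -1.0, -0.012], [0.044, 0.012, -0.999]]
ft_force: [-1.1, 0.0, -0.3]
grip_width: 0.0857
[0.56240454 0.40280609 0.20648441] [ 0.0436263  -0.01239822 -0.99897099]
body (np.int64(1667), 'centre', array([562. , 406.6]), 'r', 18.5, 'z', np.float64(115.0))
knob (np.int64(411), 'centre', array([562.2, 406.1]), 'r', 7.6, 'z', np.float64(129.0))
pan (np.int64(11777), 'centre', array([555.9, 403.3]), 'r', 56.2, 'z', np.float64(61.4))
```

View pics/w5.png

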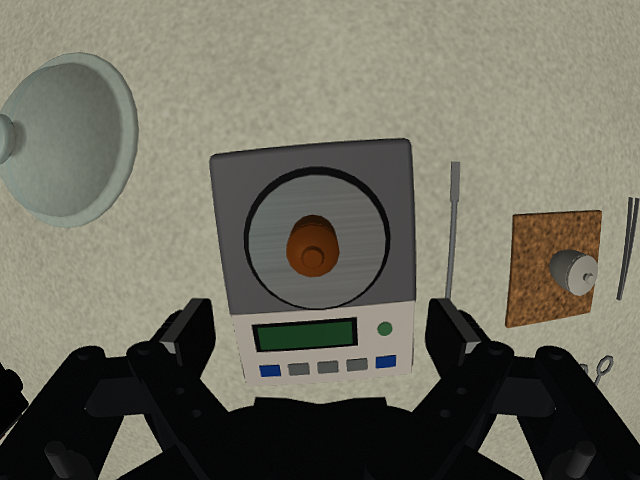

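The bottle's knob is at (313,256), with the pan circle round (317,238). The fits are bottle (562.1,406.3) r 18.5 and pan (556,403.2) r 56.2, as they should be. The crucible stands on the mat at (575,272).

```bash
python3 -m pendant '[[[1,3,-20],0,1],[[0,0,-40],0,1],[[0,0,-40],0,1],[[0,0,-24],0,1],[[0,0,-8],0,1],[[0,0,0],0,1]]'
```

```text
time_s: 17.23
position: [0.5642, 0.3998, 0.0736]
tool_rot: [[0.999, -0.004, 0.046], [-0.004, -1.0, -0.012], [0.046, 0.012, -0.999]]
ft_force: [-0.0, -0.4, 0.2]
grip_width: 0.085
```

```bash
python3 -m pendant '[[[0,6,-3],0,1],[[0,0,0],0,0],[[0,0,0],0,-1],[[0,0,0],0,-1],[[0,0,0],0,-1],[[0,0,0],0,-1],[[0,0,0],0,-1],[[0,0,0],0,-1]]' 40
```

```text
time_s: 18.23
position: [0.5653, 0.4066, 0.0739]
tool_rot: [[0.999, -0.004, 0.051], [-0.004, -1.0, -0.01], [0.051, 0.01, -0.999]]
ft_force: [0.1, -0.4, 0.8]
grip_width: 0.0353
```

```bash
python3 -m pendant '[[[0,0,15],0,-1],[[0,0,45],0,-1],[[0,-5,50],0,-1],[[-2,-35,15],0,-1],[[-3,-55,0],0,-1],[[-3,-60,0],0,-1],[[-4,-60,0],0,-1],[[-4,-60,0],0,-1],[[-4,-60,0],0,-1],[[-4,-60,0],0,-1],[[-4,-60,0],0,-1],[[-4,-60,0],0,-1]]'
```

```text
time_s: 19.73
position: [0.5307, -0.1205, 0.2163]
tool_rot: [[0.998, 0.003, 0.068], [0.004, -1.0, -0.01], [0.068, 0.01, -0.998]]
ft_force: [0.8, -0.1, -1.2]
grip_width: 0.0352
```

```bash
python3 -m pendant '[[[-2,-60,0],0,-1],[[-2,-60,0],0,-1],[[-2,-60,0],0,-1],[[-2,-50,0],0,-1]]'
```

```text
time_s: 20.23
position: [0.5211, -0.3592, 0.2217]
tool_rot: [[0.997, 0.002, 0.074], [0.003, -1.0, -0.014], [0.074, 0.015, -0.997]]
ft_force: [0.3, 1.1, -0.2]
grip_width: 0.0351
```

```bash
python3 -m pendant '[[[0,-30,-30],0,-1],[[0,-9,-50],0,-1],[[0,0,-50],0,-1],[[0,0,-30],0,-1],[[0,0,-10],0,-1],[[0,0,0],0,-1]]'
```

```text
time_s: 20.98
position: [0.5207, -0.4058, 0.0541]
tool_rot: [[0.997, -0.003, 0.081], [-0.002, -1.0, -0.024], [0.081, 0.024, -0.996]]
ft_force: [0.3, -0.4, -0.3]
grip_width: 0.0348
```

```bash
python3 -m pendant '[[[0,2,-18],0,-1],[[0,0,-8],0,-1],[[0,0,-4],0,-1]]'
```

```text
time_s: 21.35
position: [0.5228, -0.4057, 0.0292]
tool_rot: [[0.996, -0.003, 0.087], [-0.0, -1.0, -0.031], [0.087, 0.031, -0.996]]
ft_force: [-0.5, -0.5, -0.7]
grip_width: 0.0351
```

```bash
python3 -m pendant '[[[-2,2,-5],0,-1],[[-1,0,-3],0,-1]]'
```

```text
time_s: 21.6
position: [0.5203, -0.404, 0.0224]
tool_rot: [[0.996, -0.003, 0.089], [-0.0, -0.999, -0.032], [0.089, 0.032, -0.995]]
ft_force: [0.5, 5.7, 14.8]
grip_width: 0.0354
```

```bash
python3 -m pendant '[[[0,0,0.5],0,0],[[0,0,0],0,1],[[0,0,0],0,1],[[0,0,0],0,1],[[0,0,25],0,1],[[0,0,50],0,1],[[0,0,55],0,1],[[0,40,45],0,1],[[0,55,10],0,1]]'
python3 - <<'E'
from h import *
s,im,W=wrist('w6'); print(s['position'],s['tool_rot'][:,2])
print('bottle',circ(W,(.517,-.403),.03,.05,.064)); print('knob',circ(W,(.517,-.403),.03,.07,.083))
for n in('scene','side'):
    im,d=viewer.get_image(n); W=world(n,d); cv2.imwrite(f'pics/{n}1.png',im[...,::-1])
    print(n,'bottle',circ(W,(.517,-.403),.035,.05,.066),'knob',circ(W,(.517,-.403),.03,.07,.083))
E
```

```text
time_s: 22.72
position: [0.5188, -0.3093, 0.2118]
tool_rot: [[0.996, -0.008, 0.088], [-0.005, -0.999, -0.031], [0.088, 0.031, -0.996]]
ft_force: [0.4, 0.2, -0.3]
grip_width: 0.0857
[ 0.51884784 -0.30930727  0.2118281 ] [ 0.0881089  -0.03128744 -0.99561936]
bottle (np.int64(581), 'centre', array([ 518.1, -404.1]), 'r', 18.3, 'z', np.float64(61.1))
knob (np.int64(223), 'centre', array([ 518.4, -404.5]), 'r', 7.5, 'z', np.float64(77.1))
scene bottle (np.int64(145), 'centre', array([ 520.9, -403.7]), 'r', 17.7, 'z', np.float64(60.4)) knob (np.int64(43), 'centre', array([ 518.8, -404.7]), 'r', 7.2, 'z', np.float64(77.7))
side bottle (np.int64(77), 'centre', array([ 518.1, -400.1]), 'r', 17.2, 'z', np.float64(60.3)) knob (np.int64(16), 'centre', array([ 518.3, -404.3]), 'r', 7.3, 'z', np.float64(77.3))
```

The bottle stands within 2 mm of the tray middle, knob 77 mm high and concentric with the body. The tool's tilt only grows while it carries a load, so I'll keep the last carry short.

```bash
python3 -m pendant '[[[0,45,0],0,1],[[0,58,0],0,1],[[0,58,0],0,1],[[0,58,0],0,1],[[0,58,0],0,1],[[0,58,0],0,1],[[0,45,0],0,1],[[0,20,-10],0,1],[[0,0,-30],0,1],[[0,0,-20],0,1]]'
python3 - <<'E'
from h import *
s,im,W=wrist('w7'); print(s['position'],s['tool_rot'][:,2])
print('cruc',circ(W,(.519,.128),.035,.046,.058)); print('knob',circ(W,(.519,.128),.03,.06,.07))
E
```

```text
time_s: 24.12
position: [0.5206, 0.0972, 0.1439]
tool_rot: [[0.997, -0.012, 0.083], [-0.009, -1.0, -0.029], [0.083, 0.029, -0.996]]
ft_force: [-0.3, -0.3, 0.6]
grip_width: 0.0854
[0.52055072 0.09716726 0.1439114 ] [ 0.08270876 -0.0293962  -0.99614011]
cruc (np.int64(3070), 'centre', array([519.8, 128. ]), 'r', 22.2, 'z', np.float64(54.4))
knob (np.int64(254), 'centre', array([519.8, 128. ]), 'r', 6.0, 'z', np.float64(64.9))
```

```bash
python3 -m pendant '[[[1,26,0],0.009,1],[[0,3,-20],0,1],[[0,0,-40],0,1],[[0,0,-15],0,1],[[0,0,0],0,1]]'
```

```text
time_s: 24.8
position: [0.5237, 0.1236, 0.064]
tool_rot: [[0.997, -0.007, 0.078], [-0.005, -1.0, -0.03], [0.078, 0.029, -0.997]]
ft_force: [0.8, -0.4, 0.4]
grip_width: 0.0854
```

```bash
python3 -m pendant '[[[-2,4,-18],0.005,1],[[0,0,-18],0,1],[[0,0,-5],0,1],[[0,0,-1],0,1]]'
```

```text
time_s: 25.3
position: [0.525, 0.1263, 0.0242]
tool_rot: [[0.997, -0.004, 0.083], [-0.002, -1.0, -0.03], [0.084, 0.029, -0.996]]
ft_force: [-0.4, 0.1, 0.1]
grip_width: 0.0853
```

```bash
python3 -m pendant '[[[-3,1,-2],0,0.3],[[0,0,0],0,-1],[[0,0,0],0,-1],[[0,0,0],0,-1],[[0,0,0],0,-1],[[0,0,0],0,-1]]' 40
```

```text
time_s: 26.05
position: [0.5226, 0.1273, 0.024]
tool_rot: [[0.996, -0.004, 0.086], [-0.002, -1.0, -0.029], [0.086, 0.029, -0.996]]
ft_force: [-0.3, -0.0, -0.8]
grip_width: 0.0429
```

```bash
python3 -m pendant '[[[0,0,15],0,-1],[[0,5,45],0,-1],[[4,40,45],0,-1],[[7,55,20],0,-1],[[7,58,0],0,-1],[[7,55,0],0,-1],[[7,40,0],0,-1],[[4,18,0],0,-1],[[0,4,-10],0,-1]]'
```

```text
time_s: 27.18
position: [0.558, 0.411, 0.1534]
tool_rot: [[0.996, -0.007, 0.094], [-0.004, -1.0, -0.025], [0.094, 0.024, -0.995]]
ft_force: [0.3, 0.1, -1.4]
grip_width: 0.043
```

```bash
python3 -m pendant '[[[0,-8,-20],0,-1],[[0,0,-30],0,-1],[[0,0,-12],0,-1],[[0,0,-4],0,-1]]'
```

```text
time_s: 27.68
position: [0.5571, 0.4002, 0.086]
tool_rot: [[0.996, -0.008, 0.093], [-0.006, -1.0, -0.026], [0.093, 0.025, -0.995]]
ft_force: [0.5, 0.4, 0.2]
grip_width: 0.043
```

```bash
python3 -m pendant '[[[1,2,-4],0,-1],[[0,0,-2],0,-1]]'
```

```text
time_s: 27.92
position: [0.5588, 0.4023, 0.0812]
tool_rot: [[0.995, -0.008, 0.095], [-0.006, -1.0, -0.025], [0.095, 0.024, -0.995]]
ft_force: [0.7, -0.3, 0.2]
grip_width: 0.0432
```

```bash
python3 -m pendant '[[[0,0,-2],0,-1],[[0,0,-1],0,-1]]'
```

```text
time_s: 28.18
position: [0.5591, 0.4026, 0.0789]
tool_rot: [[0.995, -0.008, 0.097], [-0.006, -1.0, -0.024], [0.097, 0.024, -0.995]]
ft_force: [-0.7, -0.6, -0.7]
grip_width: 0.043
```

```bash
python3 -m pendant '[[[0,0,-1.5],0,-1],[[0,0,0],0,0],[[0,0,0],0,1],[[0,0,0],0,1],[[0,0,0],0,1],[[0,0,25],0,1],[[0,0,50],0,1],[[-10,-20,50],0,1],[[-20,-50,0],0,1],[[-20,-50,0],0,1],[[0,0,0],0,1]]'
python3 - <<'E'
from h import *
s,im,W=wrist('w8'); print(s['position'],s['ft_force'])
print('cruc',circ(W,(.556,.403),.035,.1,.116),circ(W,(.556,.403),.03,.116,.126)); print('pan',circ(W,(.556,.403),.075,.057,.067))
for n in('scene','side'):
    im,d=viewer.get_image(n); W=world(n,d); cv2.imwrite(f'pics/{n}2.png',im[...,::-1])
    print(n,'tin',circ(W,(.51,-.122),.04,.115,.132)); print('cruc',circ(W,(.556,.403),.035,.1,.116)); print('bot',circ(W,(.517,-.403),.03,.07,.083)); print('small',circ(W,(.582,-.339),.03,.03,.045),circ(W,(.58,-.467),.03,.03,.045))
E
```

```text
time_s: 29.55
position: [0.5071, 0.2795, 0.2059]
tool_rot: [[0.995, -0.007, 0.098], [-0.005, -1.0, -0.025], [0.098, 0.024, -0.995]]
ft_force: [1.5, -1.4, 0.0]
grip_width: 0.0854
[0.50711429 0.27948097 0.20586933] [ 1.46132569 -1.44137542  0.0192956 ]
cruc (np.int64(2504), 'centre', array([556.4, 403.2]), 'r', 22.5, 'z', np.float64(108.2)) (np.int64(191), 'centre', array([556.7, 402.9]), 'r', 6.1, 'z', np.float64(118.9))
pan (np.int64(9417), 'centre', array([555.3, 403.4]), 'r', 56.2, 'z', np.float64(61.4))
scene tin (np.int64(462), 'centre', array([ 512.1, -122.1]), 'r', 29.2, 'z', np.float64(124.6))
cruc (np.int64(163), 'centre', array([558.8, 403.9]), 'r', 25.2, 'z', np.float64(109.3))
bot (np.int64(34), 'centre', array([ 517.9, -404.7]), 'r', 7.1, 'z', np.float64(78.2))
small (np.int64(65), 'centre', array([ 579.4, -343.8]), 'r', 16.6, 'z', np.float64(36.2)) (np.int64(96), 'centre', array([ 582. , -466.4]), 'r', 16.9, 'z', np.float64(36.2))
side tin (np.int64(9), 'centre', array([ 525.8, -138.4]), 'r', 5.0, 'z', np.float64(122.9))
cruc (np.int64(562), 'centre', array([557.6, 403.6]), 'r', 22.0, 'z', np.float64(109.0))
bot (np.int64(16), 'centre', array([ 517.7, -403.4]), 'r', 7.1, 'z', np.float64(77.4))
small (np.int64(9), 'centre', array([ 574. , -353.1]), 'r', 4.4, 'z', np.float64(35.9)) (np.int64(30), 'centre', array([ 581.5, -464.1]), 'r', 17.7, 'z', np.float64(35.1))
```

View pics/scene2.png

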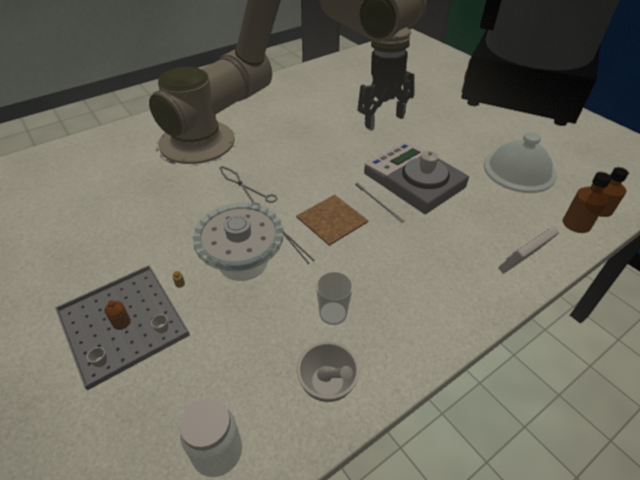

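The picture shows the tin on the desiccator (237,225), the crucible on the pan (428,163) and the bottle on the tray (117,314). The small crucibles and the beaker have not moved, and the gripper is clear of everything.

```bash
python3 -c "
from rig import ticket; print(ticket.close_job())"
```

```text
the job is handed in; nothing more can be done
None
```

All three dishes are in their new places and the job is handed in, at about 30 s of the 118 s allowed. I moved the crucible to the cork mat, the tin to the desiccator, the bottle to the oven tray, then the crucible to the balance.

| Dish | Place | Distance from middle | Top height measured |
|---|---|---|---|
| Tin | Desiccator plate | about 2 mm | 124 mm (expected 124) |
| Crucible | Balance pan | about 1 mm | 108 mm at band top (expected 108) |
| Weighing bottle | Oven tray | about 2 mm | 77 to 78 mm at knob (expected 78) |

- **Upright:** the knob and body centres of the crucible and bottle agreed. The tin's upright stance is judged from its top height and fitted radius.
- **Small crucibles and beaker:** the small crucibles were seen at their given places, and the beaker looked unmoved in the final picture. I did not re-measure the beaker.
- **Checks that disagreed:**
  - The final side view saw only slivers of the tin and the far left small crucible, so those two readings were unusable; the scene and wrist views cover them.
  - The tool tilted by up to 0.1 rad as the job went on, mostly while carrying a dish, and there was no command to correct it.
  - The bottle met the tray with about 15 N.

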